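# Put the glue block away in the bench drawer

## Task

Swing the clamp lever about a quarter turn, clear of the mahogany glue block, take the block out of the clamp base and lay it down on its side inside the open drawer of the little chest. Then push the drawer fully shut, gently, without slamming or forcing it. Leave the lever swung open and do not disturb the other things on the bench.

Things in the scene. Friction and masses are not known exactly. Their poses are not given: they have to be found in the camera images.
- block_centre (a point): centre of the mahogany glue block, loose, reddish brown, 22 (x) x 45 (y) x 20 (z) mm, about 30 g. At the start it stands on end (its y up) in the clamp base's pocket, its 22 mm along the clamp's x and 20 mm along the clamp's y, its top 51 mm above the bench. Standing on end it is too tall for the drawer; lying on any long side it fits
- clamp: fixed light-wood clamp base plate, 150 (x) x 70 (y) x 16 mm. Origin: centre of its underside on the bench, under the middle of the pocket (25 x 23 mm, 10 mm deep; its floor is 6 mm above the bench). A steel post 18 mm in diameter stands at x = +55 mm and carries the lever
- lever (a joint): angle (rad) of the dark steel lever, which turns level about the upright post. 0 to 0.1 at the start: it points to the clamp's -x, 2 mm over the block, which cannot be lifted out. It grows anticlockwise seen from above (knob to the clamp's -y) up to a stop at 1.75, and stays where it is left; about 1 N at the knob moves it. Bar 18 mm wide, 53 to 61 mm above the bench
- lever_knob (a point): middle of the lever's upright red knob, 16 mm in diameter, 26 mm tall, from 61 to 87 mm above the bench, 92 mm from the pivot axis
- lever_pivot (a point): the lever's pivot axis at the post's head, 61 mm above the bench; the hub reaches 66 mm
- chest: fixed wooden chest, 175 (x) x 200 (y) x 72 mm, 12 mm boards, one drawer with a dark front, which faces the chest's -x. Origin: centre of its underside on the bench. The top board's front edge lies at x = -72 mm, its underside 60 mm above the bench
- chest_drawer0 (a joint): how far the drawer is pulled out towards the chest's -x, in m: 0 fully shut, 0.114 fully out, 0.09 to 0.105 at the start. It slides with about 1 N of friction and stays where it is left; shut, it meets a hard stop. The fingers must not press on the drawer or chest with over 30 N, nor close it faster than 0.25 m/s at the end
- drawer_floor (a point): middle of the drawer's inner floor, 22 mm above the bench; axes as the chest's. Inside the drawer is 130 (x) x 158 (y) mm; its 6 mm side walls rise 28 mm above this floor, its 15 mm front board (outer face at x = -86 mm) 38 mm. The chest's top board is 38 mm above this floor
- chest_drawer0_handle (a point): middle of the drawer's brass bar handle, 11 mm in diameter, 111 mm long along y, 35 mm in front of the front board's face and 40 mm above the bench; pushing it shuts the drawer
- turned_knob: small loose turned wooden knob, 34 x 34 x 42 mm, origin under its centre; bystander
- spare_block: loose spare mahogany block, 37 x 46 x 22 mm, lying flat, origin under its centre; bystander

How it is judged:
On the way, in this order (a step that is already met when the one before it is completed fails the run):
1. the lever is swung clear (over 1.1 rad) while the block still stands in its pocket (value of joint lever above 1.1 rad and horizontal distance between block_centre and clamp below 0.006 m and height (world z) of block_centre below 0.04 m), for 0.2 s.
2. the block lies on a long side on the floor of the still open drawer, released (value of joint chest_drawer0 above 0.06 m and angle between block_centre's own y axis and vertical above 1.42 rad and x of block_centre in the frame of drawer_floor between -0.065 and 0.065 m and y of block_centre in the frame of drawer_floor between -0.08 and 0.08 m and z of block_centre in the frame of drawer_floor below 0.02 m and contact force between the fingers and glue_block below 0.2 N), for 0.2 s.
At the end, for the whole second after the job is handed in: the drawer is shut to within 2.5 mm, the block lies at rest inside it on a long side (its length level within 0.15 rad), and the lever stands open by more than 1.1 rad (value of joint chest_drawer0 below 0.0025 m and value of joint lever above 1.1 rad and angle between block_centre's own y axis and vertical above 1.42 rad and x of block_centre in the frame of drawer_floor between -0.065 and 0.065 m and y of block_centre in the frame of drawer_floor between -0.08 and 0.08 m and z of block_centre in the frame of drawer_floor below 0.02 m and linear speed of glue_block below 0.02 m/s); the robot touches nothing.
It fails at once if the drawer is slammed (closing faster than 0.25 m/s in its last 15 mm) (value of joint chest_drawer0 below 0.015 m and velocity of joint chest_drawer0 below -0.25 m/s).
It fails at once if the fingers press on the drawer or the chest with more than 30 N (contact force between the fingers and chest above 30 N).
It fails at once if a bystander is moved by more than 25 mm (distance of any of turned_knob, spare_block from where it was at the start of the episode above 0.025 m).
It also fails if it takes over 61 s, if anything falls off the work surface, if the arm or the gripper's body presses on something with over 40 N, if the wrist force passes 120 N, or if a joint passes its speed limit or range.

## Robot

A 6-joint arm with a two-finger parallel gripper is mounted at the origin on a cart in front of the work surface, level with it; the furniture and walls round the work are solid. World frame = base frame: x ahead of the robot, y to its left, z up, the work surface at z = 0. Lengths are in m, angles in rad, forces in N, time in s.
With the tool pointing down it reaches from about 0.35 to 0.775 m from the base axis. Payload 7.3 kg.
Tool frame: the origin (TCP) lies at the very end of the fingers, on their centre line; the grasp point (between the pads) lies 19 mm behind it (robot.tcp_to_grasp is the z of the grasp point in the tool frame, in m); z points along the fingers, y is the line along which they close (so a half turn about z gives the same grasp; the last joint's range is limited). The gripper opens to 92 mm and grips with 3 to 60 N. Pads are 19 mm wide; open, the fingers measure 130 mm over their backs; the gripper's body (75 mm by 190 mm) begins 47 mm behind the grasp point.
Start: joints at [-1.402, 0.342, 1.524, -0, 1.275, -0.146], TCP at [0.163, -0.499, 0.227] pointing down, gripper open.
Joint ranges: [-2.53, 2.53], [-0.77, 2.02], [0.04, 2.7], [-1, 4.14], [0.28, 2.66], [-3.11, 3.11]. Speed limits (rad/s): [2.57, 2.57, 3.14, 3.14, 3.14, 3.14].

## Interface

Orientations are given as [roll, pitch, yaw] about the fixed x, y, z axes, in that order (R = Rz(yaw) Ry(pitch) Rx(roll)).
In Python, from cell import monitor, read_camera, get_calibration, job, robot gives the robot as it stands. The module is installed in compiled form; this text tells all that it offers.
- The arm moves only by the tool send_rows, never from a script. Its argument "targets" is a list of rows, each an object with "translation": the shift along the tool's x, y, z in cm, a list of three; "spin": the turn about the tool's z in degrees; "jaw": the opening, from 0 (shut) to 1 (fully open). A call has exactly 5 rows; each row is the pose to reach, as a shift and turn from the pose commanded when the call began, along the tool's axes at that moment; what a row does not reach only later rows make up. A row lasts 1/10 s, in which the tool goes at most 50 mm and 8.59 degrees, less where a joint would pass 70% of its speed; a pose out of reach is approached as far as the arm can. A call with a gripper value outside its range is refused whole. The fingers move at their own pace and stop on an object; "force" is the grip in N (left out, the last holds). Time passes only in rows, so rows that repeat a pose let the fingers close, or fill a call up. It gives the time, the measured TCP pose, the force, the opening and the grip force at its end, in the units of the state.
- monitor.observe(): the state, without advancing time (a new reading comes with each control period).
- read_camera(name): name is "scene" or "top" or "wrist"; returns (picture, depth): 480x640x3 uint8, red, green, blue; 480x640 float32, m along the optical axis (not along the pixel's ray), 0 where there is no reading.
- get_calibration(name): a dict with "intrinsics" (3x3 intrinsics, pixels), "origin" and "orientation" of the camera in the world; the wrist camera has in their place "hand_eye" (4x4, takes a point from camera to tool coordinates, whose origin is the TCP and whose axes are the flange's). Camera axes: x right, y up, looking along -z (the intrinsics and any distortion apply to the point x, -y, -z); pixel columns grow to the right and rows downward; lengths in m; the calibration is good to about 2 mm. A picture is of the moment at which its call begins: read the wrist's pose just before it. get_calibration takes no time and is no camera call.
- job.hand_in(): hands the job in; it is judged then, once.
The state is a dict: "time": time; "qpos": joint angles; "qvel": joint speeds; "joint_efforts": joint torques, N m; "tool_pos": TCP position; "tool_rot": TCP orientation; "contact_force": force on the tool from outside, world axes, zero at the start; "torque": the same for the moment, N m; "opening": finger opening in m; "grip_force": force on a finger pad.
Only numpy, scipy, OpenCV 4.12 (cv2) and the standard library are available. Lean on these libraries where they do the work, as an engineer would, in place of code of your own. Each camera call takes 0.05 s, during which the arm holds its last target. There are 200 camera calls.

## Working session

There is one attempt and no reset: what is moved stays moved. The work goes in short steps, Python scripts to look and compute and a tool call to move; the robot and the scene stay as the last step left them, time stands still between calls to the robot, and variables do not carry over. Pictures are saved under pics/ and viewed, at most 10 in all, crops included, and the job is handed in when it is done.

Besides the shell and the picture viewer there is one more tool, called after "Call:" as name(argument=value, ...), one argument or row to a line, values as JSON. send_rows: Moves the arm, as the interface text tells. Its arguments: {"type":"object","properties":{"targets":{"type":"array"},"force":{"type":"number"}},"required":["targets"]}

```bash
mkdir -p pics
cat > h.py <<'E'
import numpy as np, cv2
from cell import monitor, read_camera, get_calibration, job, robot
from scipy.spatial.transform import Rotation as R
def Rm(o):
    o=np.array(o,float)
    if o.shape==(3,3): return o
    return R.from_euler('xyz',o).as_matrix() if o.size==3 else R.from_quat(o).as_matrix()
def cloud(d,c,o=None,Rw=None):
    K=np.array(c['intrinsics']);v,u=np.mgrid[:d.shape[0],:d.shape[1]]
    p=np.stack([(u-K[0,2])/K[0,0]*d,-(v-K[1,2])/K[1,1]*d,-d],-1)
    if o is None: o,Rw=np.array(c['origin']),Rm(c['orientation'])
    return p@Rw.T+o
E
python3 - <<'E'
from h import *
print(monitor.observe())
for n in ('top','scene'):
    c=get_calibration(n);print(n,c)
    p,d=read_camera(n);cv2.imwrite(f'pics/{n}0.png',p[...,::-1]);np.savez(f'{n}0.npz',p=p,d=d)
print(get_calibration('wrist'),robot.tcp_to_grasp)
E
```

```text
{'time': 0.0, 'qpos': array([-1.40205191e+00,  3.42696767e-01,  1.52503281e+00,  3.72087587e-05,
        1.27536633e+00, -1.45994212e-01]), 'qvel': array([ 0.00048953,  0.00130982,  0.00068841, -0.0001826 ,  0.00016933,
        0.00152536]), 'joint_efforts': array([-1.21436555e-03, -4.31245637e+01, -2.44223785e+01,  7.15371617e-02,
        5.58959472e-02, -1.60667018e-04]), 'tool_pos': array([ 0.16248966, -0.49879744,  0.22605291]), 'tool_rot': array([-3.14011056e+00, -2.53890340e-04,  3.14727578e-01]), 'contact_force': array([-0.85154451, -1.04311633, -0.38853375]), 'torque': array([-0.02520732, -0.05577239,  0.01515741]), 'grip_force': 0.0, 'opening': 0.09188101296895974}
top {'intrinsics': array([[564.76453574,   0.        , 311.11444989],
       [  0.        , 564.76453574, 240.38294347],
       [  0.        ,   0.        ,   1.        ]]), 'origin': array([0.43026078, 0.0972498 , 1.52945142]), 'orientation': array([ 0.07328134, -0.0181398 , -1.58650966])}
scene {'intrinsics': array([[480.10985585,   0.        , 323.96628449],
       [  0.        , 480.10985585, 240.10689711],
       [  0.        ,   0.        ,   1.        ]]), 'origin': array([-0.04238309,  0.62604595,  0.71721824]), 'orientation': array([ 0.89073586, -0.01199876, -2.29467726])}
{'intrinsics': array([[406.64040678,   0.        , 317.06565192],
       [  0.        , 406.64040678, 245.04148013],
       [  0.        ,   0.        ,   1.        ]]), 'hand_eye': array([[ 2.15887207e-04,  9.53470185e-01,  3.01487248e-01,
         8.26231010e-02],
       [ 9.99999831e-01, -3.68501843e-04,  4.49333598e-04,
         7.42063156e-04],
       [ 5.39524795e-04,  3.01487100e-01, -9.53470103e-01,
        -1.57317810e-01],
       [ 0.00000000e+00,  0.00000000e+00,  0.00000000e+00,
         1.00000000e+00]])} -0.0188
```

View pics/top0.png

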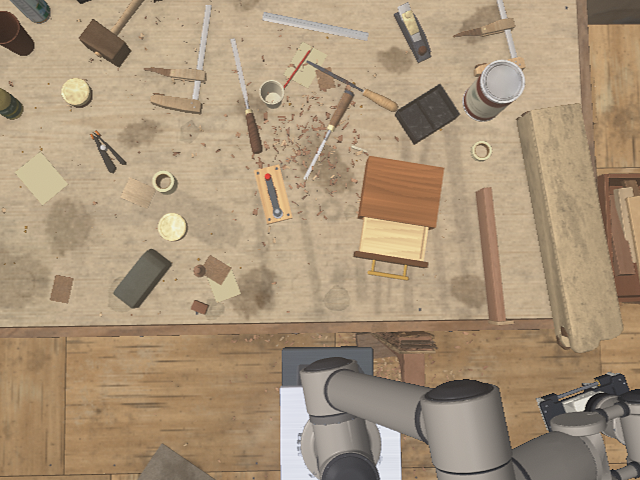

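View pics/scene0.png

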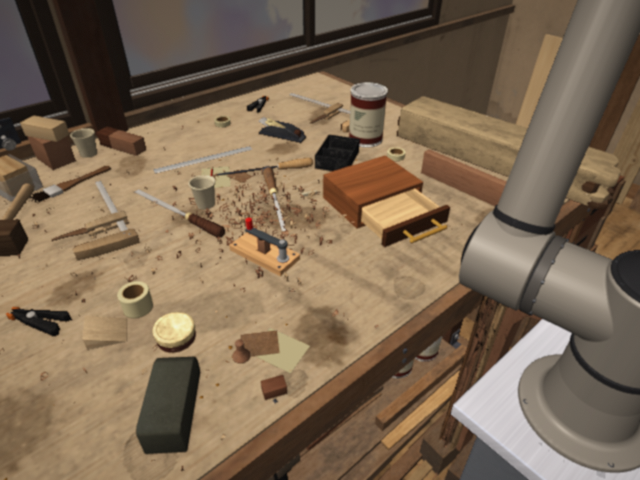

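The top view shows the clamp around (273,195), with its red knob at (268,177) and its post at (278,213). The chest is around (400,190), with its drawer open towards the robot and its handle at (390,270). The bystanders are at (199,270) and (200,306), well out of the way. Next I'll measure these.

```bash
cat >> h.py <<'E'
def ray(uv,z,c,o=None,Rw=None):
    K=np.array(c['intrinsics']);uv=np.atleast_2d(uv).astype(float)
    r=np.stack([(uv[:,0]-K[0,2])/K[0,0],-(uv[:,1]-K[1,2])/K[1,1],-np.ones(len(uv))],-1)
    if o is None: o,Rw=np.array(c['origin']),Rm(c['orientation'])
    r=r@Rw.T
    return o+r*((z-o[2])/r[:,2])[:,None]
def big(m,box):
    mm=np.zeros(m.shape,np.uint8);x0,y0,x1,y1=box;mm[y0:y1,x0:x1]=m[y0:y1,x0:x1]
    cs=cv2.findContours(mm,cv2.RETR_EXTERNAL,cv2.CHAIN_APPROX_NONE)[0]
    return max(cs,key=cv2.contourArea)
def rect(c,z,cal,*a):
    P=ray(c[:,0,:],z,cal,*a)[:,:2]; (x,y),s,an=cv2.minAreaRect((P*1000).astype(np.float32)); return np.round([x,y,*s,an],1)
E
python3 - <<'E'
from h import *
z=np.load('top0.npz');p,d=z['p'],z['d'];c=get_calibration('top');P=cloud(d,c)
for n,u,v in [('bench',230,240),('base',264,200),('knob',268,177),('chesttop',400,190),('floor',395,238),('front',392,258),('handle',390,274),('hub',278,213)]:
    print(n,p[v,u],P[v,u].round(3), cv2.cvtColor(p[v:v+1,u:u+1],cv2.COLOR_RGB2HSV)[0,0])
hsv=cv2.cvtColor(p,cv2.COLOR_RGB2HSV).astype(int);Z=P[...,2]
def m(a): return a.astype(np.uint8)
k=big(m((hsv[...,0]<8)&(hsv[...,1]>150)&(hsv[...,2]>120)),(250,160,290,200));M=k.mean((0,1));print('knob',M,ray(M,.087,c))
b=big(m((Z>.009)&(Z<.12)),(245,155,300,230));print('clamp',rect(b,.016,c),len(b))
b=big(m((Z>.066)&(Z<.085)),(345,140,460,240));print('chest',rect(b,.072,c))
b=big(m((hsv[...,0]<12)&(hsv[...,2]<120)),(345,230,440,275));print('front',rect(b,.060,c))
b=big(m((hsv[...,0]>15)&(hsv[...,0]<30)&(hsv[...,1]>110)),(360,260,420,285));print('handle',rect(b,.042,c))
crop=cv2.resize(p[145:290,240:460],None,fx=3.6,fy=3.6,interpolation=cv2.INTER_CUBIC);cv2.imwrite('pics/topc.png',crop[...,::-1])
E
```

```text
bench [184 165 136] [0.546 0.287 0.005] [ 18  67 184]
base [221 179 130] [0.652 0.193 0.017] [ 16 105 221]
knob [227  74  63] [0.703 0.178 0.08 ] [  2 184 227]
chesttop [161 110  74] [ 0.666 -0.166  0.07 ] [ 12 138 161]
floor [221 190 142] [ 0.544 -0.157  0.023] [ 18  91 221]
front [118  85  63] [ 0.488 -0.141  0.064] [ 12 119 118]
handle [172 133  67] [ 0.447 -0.137  0.048] [ 19 156 172]
hub [127 125 123] [0.61  0.154 0.068] [ 15   8 127]
knob [267.125 176.   ] [[0.70386975 0.18027302 0.087     ]]
clamp [671.5 169.7 157.3  69.6  13.3] 161
chest [ 661.9 -170.5  200.7  161.2   80.1]
front [ 489.8 -145.5   13.1    2.6   89.1]
handle [ 459.1 -134.7  107.    40.3   81.6]
```

View pics/topc.png

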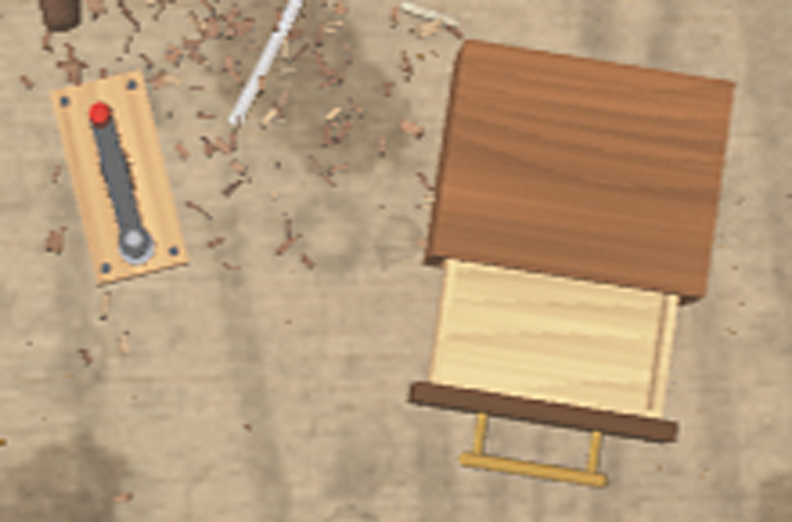

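```bash
cat >> h.py <<'E'
def go(x,y,z,yaw):  # yaw deg
    s=monitor.observe();T=Rm(s['tool_rot']);d=np.array([x,y,z])-s['tool_pos']
    y0=np.degrees(np.arctan2(T[1,0],T[0,0]))
    print('t',round(s['time'],2),'pos',s['tool_pos'].round(4),'yaw',round(y0,1),'F',s['contact_force'].round(1),'open',round(s['opening'],4),'-> cm',(T.T@d*100).round(2),'spin',round(y0-yaw,1))
def wr(name):
    s=monitor.observe();c=get_calibration('wrist');H=np.array(c['hand_eye']);T=np.eye(4);T[:3,:3]=Rm(s['tool_rot']);T[:3,3]=s['tool_pos'];M=T@H
    p,d=read_camera('wrist');cv2.imwrite(f'pics/{name}.png',p[...,::-1]);np.savez(f'{name}.npz',p=p,d=d,M=M);return p,d,c,M[:3,3],M[:3,:3]
E
python3 - <<'E'
from h import *
go(.63,.16,.226,14)
c=get_calibration('top')
k=lambda l,z:(ray(np.array(l)/3.6+[240,145],z,c)*1000).round(0)[:,:2].tolist()
print('clamp',k([(51,92),(140,70),(188,264),(100,284)],.016)); print('chest',k([(463,40),(735,83),(703,300),(428,258)],.072));print('handle',k([(463,460),(604,481)],.045))
E
```

```text
t 0.1 pos [ 0.1625 -0.4988  0.2261] yaw 18.0 F [ 0.6 -0.7  0.1] open 0.0919 -> cm [ 64.85 -48.17   0.09] spin 4.0
clamp [[733.0, 219.0], [749.0, 152.0], [601.0, 118.0], [587.0, 184.0]]
chest [[756.0, -85.0], [722.0, -283.0], [564.0, -255.0], [597.0, -56.0]]
handle [[451.0, -81.0], [434.0, -184.0]]
```

Call:
send_rows(
  targets=[
    {"translation": [3.8,-2.8,0],"spin": 0,"jaw": 0.5},
    {"translation": [7.6,-5.6,0],"spin": 0,"jaw": 0.5},
    {"translation": [11.4,-8.4,0],"spin": 0,"jaw": 0.5},
    {"translation": [15.2,-11.2,0],"spin": 0,"jaw": 0.5},
    {"translation": [19,-14,0],"spin": 0,"jaw": 0.5},
  ],
)

```text
time: 0.6
tool_pos: [0.3005, -0.3055, 0.2265]
tool_rot: [-3.141, -0.0, 0.314]
contact_force: [1.0, -0.4, 0.2]
opening: 0.0561
grip_force: 0.0
```

Call:
send_rows(
  targets=[
    {"translation": [3.8,-2.8,0],"spin": 0,"jaw": 0.5},
    {"translation": [7.6,-5.6,0],"spin": 0,"jaw": 0.5},
    {"translation": [11.4,-8.4,0],"spin": 0,"jaw": 0.5},
    {"translation": [15.2,-11.2,0],"spin": 0,"jaw": 0.5},
    {"translation": [19,-14,0],"spin": 0,"jaw": 0.5},
  ],
)

```text
time: 1.1
tool_pos: [0.4379, -0.1134, 0.2266]
tool_rot: [3.142, 0.0, 0.315]
contact_force: [0.5, -0.8, -0.5]
opening: 0.046
grip_force: 0.0
```

Call:
send_rows(
  targets=[
    {"translation": [3.8,-2.8,0],"spin": 0,"jaw": 0.5},
    {"translation": [7.6,-5.6,0],"spin": 0,"jaw": 0.5},
    {"translation": [11.4,-8.4,0],"spin": 0,"jaw": 0.5},
    {"translation": [15.2,-11.2,0],"spin": 0,"jaw": 0.5},
    {"translation": [19,-14,0],"spin": 4,"jaw": 0.5},
  ],
)

```text
time: 1.6
tool_pos: [0.5752, 0.0785, 0.2263]
tool_rot: [3.142, 0.001, 0.244]
contact_force: [0.6, -0.2, 0.2]
opening: 0.0461
grip_force: 0.0
```

Run:
```python
from h import *
go(.63,.16,.226,13)
```

```text
t 1.6 pos [0.5752 0.0785 0.2263] yaw 14.0 F [ 0.6 -0.2  0.2] open 0.0461 -> cm [ 7.29 -6.58  0.02] spin 1.0
```

Call:
send_rows(
  targets=[
    {"translation": [3.6,-3.3,0],"spin": 0.5,"jaw": 0.35},
    {"translation": [7.3,-6.6,0],"spin": 1,"jaw": 0.35},
    {"translation": [7.3,-6.6,0],"spin": 1,"jaw": 0.35},
    {"translation": [7.3,-6.6,0],"spin": 1,"jaw": 0.35},
    {"translation": [7.3,-6.6,0],"spin": 1,"jaw": 0.35},
  ],
)

```text
time: 2.1
tool_pos: [0.6288, 0.1575, 0.2264]
tool_rot: [3.141, 0.001, 0.227]
contact_force: [0.6, -1.1, 0.9]
opening: 0.0321
grip_force: 0.0
```

Run:
```python
from h import *
p,d,c,o,Rw=wr('w1'); go(.63,.16,.226,13)
hsv=cv2.cvtColor(p,cv2.COLOR_RGB2HSV).astype(int)
k=big(((hsv[...,0]<8)&(hsv[...,1]>150)&(hsv[...,2]>100)).astype(np.uint8),(0,0,640,480));M=k.mean((0,1));print(M,cv2.boundingRect(k),ray(M,.075,c,o,Rw))
P=cloud(d,c,o,Rw);print(P[240:260,100:140].mean((0,1)), (P[...,2]>.01).sum())
b=big(((P[...,2]>.010)&(P[...,2]<.025)).astype(np.uint8)|((P[...,2]>.010)&(P[...,2]<.09)).astype(np.uint8),(0,0,640,480));print(cv2.boundingRect(b),rect(b,.016,c,o,Rw))
```

```text
t 2.15 pos [0.6289 0.1572 0.2268] yaw 13.0 F [0.1 0.9 0.1] open 0.0319 -> cm [ 0.18 -0.25  0.08] spin -0.0
[306.05 122.1 ] (296, 111, 22, 23) [[0.70368461 0.18242187 0.075     ]]
[0.54287811 0.33767834 0.00150309] 132384
(517, 131, 123, 224) [ 645.2 -103.8  225.8  120.5   16.5]
```

View pics/w1.png

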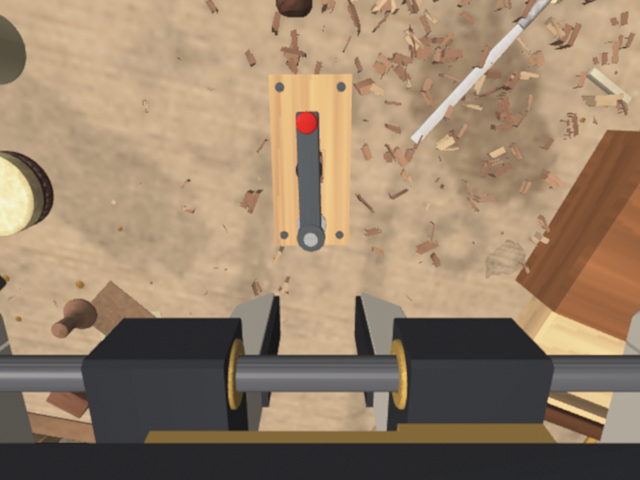

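The wrist view shows the clamp base with corners at (269,74), (351,74), (349,245) and (274,245). The knob top is at (306,122) and the hub at (311,239). The way is clear.

Run:
```python
from h import *
z=np.load('w1.npz');M=z['M'];c=get_calibration('wrist');a=(c,M[:3,3],M[:3,:3])
C=ray([(269,74),(351,74),(349,245),(274,245)],.016,*a);print(C.round(4),C.mean(0));print('yaw',np.degrees(np.arctan2(*(C[0]+C[1]-C[2]-C[3])[[1,0]])))
print('knob',ray([306.5,121.5],.087,*a),'hub',ray([311,239],.066,*a))
```

```text
[[0.7332 0.2223 0.016 ]
 [0.7486 0.1555 0.016 ]
 [0.6028 0.1198 0.016 ]
 [0.5868 0.1891 0.016 ]] [0.6678342  0.17167007 0.016     ]
yaw 13.259645955191532
knob [[0.7043795  0.18193582 0.087     ]] hub [[0.61531611 0.15885595 0.066     ]]
```

Call:
send_rows(
  targets=[
    {"translation": [3.9,-0.35,2],"spin": -1,"jaw": 0.35},
    {"translation": [7.9,-0.7,4],"spin": -2,"jaw": 0.35},
    {"translation": [7.9,-0.7,8],"spin": -2,"jaw": 0.35},
    {"translation": [7.9,-0.7,11.5],"spin": -2,"jaw": 0.35},
    {"translation": [7.9,-0.7,11.5],"spin": -2,"jaw": 0.35},
  ],
)

```text
time: 2.65
tool_pos: [0.7013, 0.1809, 0.1057]
tool_rot: [-3.141, 0.012, 0.261]
contact_force: [-0.9, -0.6, -1.4]
opening: 0.0322
grip_force: 0.0
```

Run:
```python
from h import *
go(.704,.182,.070,15)
t=np.radians(np.arange(6,97,6));print(np.c_[np.degrees(t),9.2*(np.cos(t)-1),-9.2*np.sin(t)].round(2).tolist())
```

```text
t 2.65 pos [0.7013 0.1809 0.1057] yaw 14.9 F [-0.9 -0.6 -1.4] open 0.0322 -> cm [ 0.33 -0.03  3.57] spin -0.1
[[6.0, -0.05, -0.96], [12.0, -0.2, -1.91], [18.0, -0.45, -2.84], [24.0, -0.8, -3.74], [30.0, -1.23, -4.6], [36.0, -1.76, -5.41], [42.0, -2.36, -6.16], [48.0, -3.04, -6.84], [54.0, -3.79, -7.44], [60.0, -4.6, -7.97], [66.0, -5.46, -8.4], [72.0, -6.36, -8.75], [78.0, -7.29, -9.0], [84.0, -8.24, -9.15], [90.0, -9.2, -9.2], [96.0, -10.16, -9.15]]
```

Call:
send_rows(
  targets=[
    {"translation": [0.3,0,1.8],"spin": 0,"jaw": 0.35},
    {"translation": [0.3,0,3.5],"spin": 0,"jaw": 0.35},
    {"translation": [0.3,0,3.5],"spin": 0,"jaw": 0.35},
    {"translation": [0.3,-0.3,3.5],"spin": 0,"jaw": 0.35},
    {"translation": [0.3,-0.6,3.5],"spin": 0,"jaw": 0.35},
  ],
)

```text
time: 3.15
tool_pos: [0.7071, 0.1898, 0.0791]
tool_rot: [3.141, -0.004, 0.262]
contact_force: [-0.4, 0.7, -1.0]
opening: 0.0323
grip_force: 0.0
```

Call:
send_rows(
  targets=[
    {"translation": [-0.06,-1.03,0],"spin": -6.4,"jaw": 0.35},
    {"translation": [-0.23,-2.04,0],"spin": -12.8,"jaw": 0.35},
    {"translation": [-0.51,-3.03,0],"spin": -19.2,"jaw": 0.35},
    {"translation": [-0.9,-3.98,0],"spin": -25.6,"jaw": 0.35},
    {"translation": [-1.4,-4.88,0],"spin": -32,"jaw": 0.35},
  ],
)

```text
time: 3.65
tool_pos: [0.6804, 0.2336, 0.0784]
tool_rot: [3.14, -0.002, 0.826]
contact_force: [-0.0, -1.7, -0.3]
opening: 0.0324
grip_force: 0.5
```

Run:
```python
from h import *
p=np.array([.6145,.158])
for th in (32+15,64+15):
    a=np.radians(th);q=p+.092*np.array([np.cos(a),np.sin(a)]);go(*q,.070,th)
```

```text
t 3.65 pos [0.6804 0.2336 0.0784] yaw 47.3 F [-0.  -1.7 -0.3] open 0.0324 -> cm [-0.83  0.33  0.84] spin 0.3
t 3.65 pos [0.6804 0.2336 0.0784] yaw 47.3 F [-0.  -1.7 -0.3] open 0.0324 -> cm [-2.2  -4.55  0.83] spin -31.7
```

Call:
send_rows(
  targets=[
    {"translation": [-0.4,-0.6,0.4],"spin": -6.4,"jaw": 0.35},
    {"translation": [-0.9,-1.6,0.8],"spin": -12.8,"jaw": 0.35},
    {"translation": [-1.3,-2.6,0.8],"spin": -19.2,"jaw": 0.35},
    {"translation": [-1.7,-3.6,0.8],"spin": -25.6,"jaw": 0.35},
    {"translation": [-2.2,-4.5,0.8],"spin": -32,"jaw": 0.35},
  ],
)

```text
time: 4.15
tool_pos: [0.6326, 0.2484, 0.0704]
tool_rot: [3.138, -0.001, 1.384]
contact_force: [1.1, 0.1, -0.2]
opening: 0.032
grip_force: 0.6
```

Call:
send_rows(
  targets=[
    {"translation": [-0.06,-1.03,0],"spin": -6.4,"jaw": 0.35},
    {"translation": [-0.23,-2.04,0],"spin": -12.8,"jaw": 0.35},
    {"translation": [-0.51,-3.03,0],"spin": -19.2,"jaw": 0.35},
    {"translation": [-0.8,-3.7,0],"spin": -25.6,"jaw": 0.35},
    {"translation": [-1.1,-4.3,0],"spin": -28,"jaw": 0.35},
  ],
)

```text
time: 4.65
tool_pos: [0.5883, 0.2459, 0.0706]
tool_rot: [3.138, -0.0, 1.872]
contact_force: [0.8, 0.4, 0.9]
opening: 0.0325
grip_force: 0.6
```

Run:
```python
from h import *
s=monitor.observe();d=s['tool_pos'][:2]-[.6145,.158];print(np.hypot(*d),np.degrees(np.arctan2(d[1],d[0])),s['grip_force'])
a=np.radians(15+93);go(.6145+.092*np.cos(a),.158+.092*np.sin(a),.07,108)
c=get_calibration('top');p,dd=read_camera('top');hsv=cv2.cvtColor(p,cv2.COLOR_RGB2HSV).astype(int)
```

```text
0.09168134678888731 106.58473240291382 0.5874841846525669
t 4.65 pos [0.5883 0.2459 0.0706] yaw 107.3 F [0.8 0.4 0.9] open 0.0325 -> cm [ 0.03 -0.23  0.06] spin -0.7
```

Call:
send_rows(
  targets=[
    {"translation": [0,-0.4,0],"spin": 0,"jaw": 0.35},
    {"translation": [0,-0.7,0],"spin": 0,"jaw": 0.35},
    {"translation": [0,-0.5,0],"spin": 0,"jaw": 0.35},
    {"translation": [0,-0.3,-4],"spin": 0,"jaw": 0.35},
    {"translation": [0,-0.3,-8.5],"spin": 8,"jaw": 0.35},
  ],
)

```text
time: 5.2
tool_pos: [0.5839, 0.2437, 0.1527]
tool_rot: [-3.137, 0.001, 1.726]
contact_force: [1.2, -0.7, 0.3]
opening: 0.0323
grip_force: 0.0
```

Call:
send_rows(
  targets=[
    {"translation": [-1,0,-1],"spin": 8.5,"jaw": 0.6},
    {"translation": [-2,0,-2],"spin": 17,"jaw": 0.6},
    {"translation": [-4,0,-3],"spin": 25.5,"jaw": 0.6},
    {"translation": [-6,0,-4],"spin": 34,"jaw": 0.6},
    {"translation": [-7,0,-5],"spin": 42.5,"jaw": 0.6},
  ],
)

```text
time: 5.7
tool_pos: [0.5961, 0.1734, 0.204]
tool_rot: [3.141, 0.001, 0.979]
contact_force: [-0.3, 0.8, 0.2]
opening: 0.0549
grip_force: 0.0
```

Run:
```python
from h import *
go(.628,.161,.226,13.3)
```

```text
t 5.7 pos [0.5961 0.1734 0.204 ] yaw 56.1 F [-0.3  0.8  0.2] open 0.0549 -> cm [ 0.75  3.34 -2.2 ] spin 42.8
```

Call:
send_rows(
  targets=[
    {"translation": [0.2,0.7,-0.5],"spin": 8.5,"jaw": 0.6},
    {"translation": [0.4,1.4,-1],"spin": 17,"jaw": 0.6},
    {"translation": [0.6,2,-1.5],"spin": 25.5,"jaw": 0.6},
    {"translation": [0.7,2.7,-2],"spin": 34,"jaw": 0.6},
    {"translation": [0.75,3.3,-2.2],"spin": 42.5,"jaw": 0.6},
  ],
)

```text
time: 6.2
tool_pos: [0.628, 0.1628, 0.2261]
tool_rot: [3.141, -0.0, 0.238]
contact_force: [0.2, -0.2, -1.0]
opening: 0.0553
grip_force: 0.0
```

Run:
```python
from h import *
p,d,c,o,Rw=wr('w2'); go(.668,.171,.025,13.3)
```

```text
t 6.25 pos [0.6287 0.1622 0.2261] yaw 13.2 F [-0.4 -0.3 -0. ] open 0.0549 -> cm [ 4.    0.03 20.12] spin -0.1
```

View pics/w2.png

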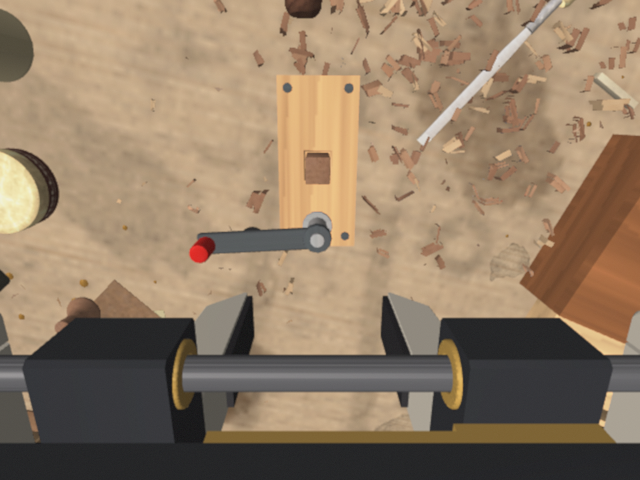

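The lever now stands across at about 95°, with its knob at (201,249). The block top shows freely at about (304–330, 154–184). I'll refine its position before gripping.

Run:
```python
from h import *
z=np.load('w2.npz');M=z['M'];p=z['p'];c=get_calibration('wrist');a=(c,M[:3,3],M[:3,:3])
hsv=cv2.cvtColor(p,cv2.COLOR_RGB2HSV).astype(int);b=big((hsv[...,2]<165).astype(np.uint8),(292,140,345,205));print(cv2.boundingRect(b),rect(b,.051,*a))
print(ray([317.3,168.5],.051,*a));go(*ray([317.3,168.5],.051,*a)[0][:2],.025,13.3)
```

```text
(304, 153, 26, 31) [669.7 172.8  24.   20.3  13.7]
[[0.66959449 0.17212109 0.051     ]]
t 6.25 pos [0.6287 0.1622 0.2261] yaw 13.2 F [-0.4 -0.3 -0. ] open 0.0549 -> cm [ 4.18 -0.04 20.12] spin -0.1
```

Call:
send_rows(
  targets=[
    {"translation": [2,0,3],"spin": 0,"jaw": 0.6},
    {"translation": [4.1,0,6],"spin": 0,"jaw": 0.6},
    {"translation": [4.1,0,10],"spin": 0,"jaw": 0.6},
    {"translation": [4.1,0,14],"spin": 0,"jaw": 0.6},
    {"translation": [4.1,0,17],"spin": 0,"jaw": 0.6},
  ],
)

```text
time: 6.75
tool_pos: [0.6659, 0.1728, 0.0524]
tool_rot: [-3.141, 0.004, 0.248]
contact_force: [-0.4, -0.1, 0.4]
opening: 0.0548
grip_force: 0.0
```

Run:
```python
from h import *
go(.669,.172,.025,13.3)
```

```text
t 6.75 pos [0.6659 0.1728 0.0524] yaw 14.2 F [-0.4 -0.1  0.4] open 0.0548 -> cm [0.29 0.16 2.74] spin 0.9
```

Call:
send_rows(
  targets=[
    {"translation": [0,0,1.4],"spin": 0,"jaw": 0.6},
    {"translation": [0,0,2.8],"spin": 0,"jaw": 0.6},
    {"translation": [0,0,2.8],"spin": 0,"jaw": 0.6},
    {"translation": [0,0,2.8],"spin": 0,"jaw": 0.6},
    {"translation": [0,0,2.8],"spin": 0,"jaw": 0.6},
  ],
)

```text
time: 7.25
tool_pos: [0.6684, 0.1732, 0.0296]
tool_rot: [3.141, -0.003, 0.245]
contact_force: [-0.1, -0.5, -0.1]
opening: 0.055
grip_force: 0.0
```

Call:
send_rows(
  force=15,
  targets=[
    {"translation": [0,0,0],"spin": 0,"jaw": 0.1},
    {"translation": [0,0,0],"spin": 0,"jaw": 0.1},
    {"translation": [0,0,0],"spin": 0,"jaw": 0.1},
    {"translation": [0,0,0],"spin": 0,"jaw": 0.1},
    {"translation": [0,0,0],"spin": 0,"jaw": 0.1},
  ],
)

```text
time: 7.75
tool_pos: [0.6672, 0.173, 0.0277]
tool_rot: [3.142, 0.0, 0.245]
contact_force: [0.8, -0.4, -0.3]
opening: 0.0198
grip_force: 13.9
```

Call:
send_rows(
  targets=[
    {"translation": [0,0,-2],"spin": 0,"jaw": 0.1},
    {"translation": [0,0,-4.5],"spin": 0,"jaw": 0.1},
    {"translation": [0,0,-8],"spin": 0,"jaw": 0.1},
    {"translation": [0,0,-11.5],"spin": 0,"jaw": 0.1},
    {"translation": [0,0,-13],"spin": 0,"jaw": 0.1},
  ],
)

```text
time: 8.25
tool_pos: [0.6687, 0.1733, 0.1619]
tool_rot: [3.141, -0.006, 0.245]
contact_force: [-0.5, 0.4, 0.3]
opening: 0.0198
grip_force: 15.0
```

Run:
```python
from h import *
go(.536,-.1475,.15,-10)
```

```text
t 8.25 pos [0.6687 0.1733 0.1619] yaw 14.0 F [-0.5  0.4  0.3] open 0.0198 -> cm [-20.66  27.9    1.09] spin 24.0
```

Call:
send_rows(
  targets=[
    {"translation": [-2,2.8,0],"spin": 3,"jaw": 0.1},
    {"translation": [-4.5,6,0],"spin": 6,"jaw": 0.1},
    {"translation": [-7,9.5,0],"spin": 9,"jaw": 0.1},
    {"translation": [-9.5,13,0],"spin": 12,"jaw": 0.1},
    {"translation": [-12,16,0],"spin": 15,"jaw": 0.1},
  ],
)

```text
time: 8.75
tool_pos: [0.5888, -0.0131, 0.1577]
tool_rot: [3.141, -0.0, -0.019]
contact_force: [0.0, 0.5, -0.9]
opening: 0.0199
grip_force: 15.0
```

Run:
```python
from h import *
go(.536,-.1475,.12,-10)
```

```text
t 8.75 pos [ 0.5888 -0.0131  0.1577] yaw -1.1 F [ 0.   0.5 -0.9] open 0.0199 -> cm [-5.02 13.54  3.78] spin 8.9
```

Call:
send_rows(
  targets=[
    {"translation": [-1.2,3.4,0],"spin": 2,"jaw": 0.1},
    {"translation": [-2.5,6.8,0],"spin": 4.5,"jaw": 0.1},
    {"translation": [-3.8,10.2,0],"spin": 7,"jaw": 0.1},
    {"translation": [-5,13.5,0],"spin": 9,"jaw": 0.1},
    {"translation": [-5,13.5,1],"spin": 9,"jaw": 0.1},
  ],
)

```text
time: 9.25
tool_pos: [0.5369, -0.1494, 0.1488]
tool_rot: [3.14, -0.003, -0.179]
contact_force: [-0.4, 0.6, -0.3]
opening: 0.02
grip_force: 15.0
```

Run:
```python
from h import *
p,d,c,o,Rw=wr('w3'); go(.536,-.1475,.045,-10)
```

```text
t 9.3 pos [ 0.5363 -0.147   0.1464] yaw -10.2 F [-0.6  0.3 -1.9] open 0.0197 -> cm [-1.000e-02  5.000e-02  1.014e+01] spin -0.2
```

View pics/w3.png

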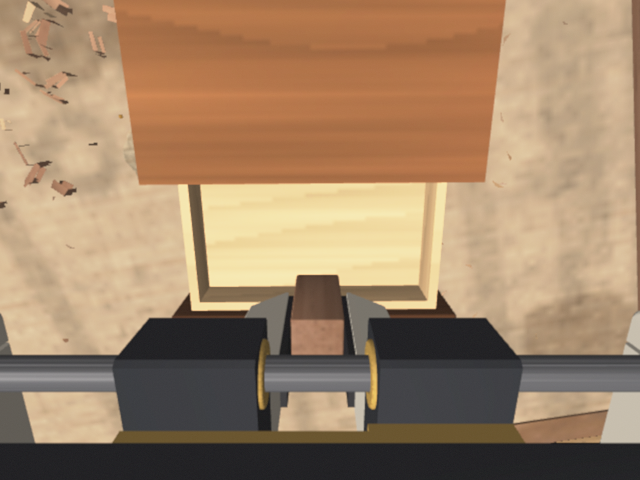

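The block is held upright at (318,315) over the open drawer. The chest's front edge runs (140,184)–(488,182), and the light inner front wall is at about row 300.

Run:
```python
from h import *
z=np.load('w3.npz');M=z['M'];c=get_calibration('wrist');a=(c,M[:3,3],M[:3,:3])
E=ray([(140,184),(488,182)],.072,*a);Y=E[0]-E[1];yaw=np.degrees(np.arctan2(-Y[0],Y[1]));print('edge',E,'yaw',yaw,np.linalg.norm(Y))
R2=R.from_euler('z',yaw,degrees=True).as_matrix();O=E.mean(0)-R2@[-.072,0,0];print('chest O',O)
f=lambda q:((q-O)@R2).round(4)
print('floor front edge',f(ray([(209,287),(421,287)],.022,*a)),'wall top front',f(ray([(190,310),(438,307)],.050,*a)),f(ray([(190,310),(438,307)],.060,*a)))
s=monitor.observe();print('tcp',f(s['tool_pos']))
```

```text
edge [[ 0.60015057 -0.0574969   0.072     ]
 [ 0.56556948 -0.25509283  0.072     ]] yaw -9.926754780827661 0.20059911522652152
chest O [ 0.65378211 -0.16870688  0.072     ]
floor front edge [[-0.158   0.0804 -0.05  ]
 [-0.159  -0.0801 -0.05  ]] wall top front [[-0.1632  0.087  -0.022 ]
 [-0.162  -0.0853 -0.022 ]] [[-0.1582  0.0836 -0.012 ]
 [-0.157  -0.082  -0.012 ]]
tcp [-0.1195  0.0011  0.0744]
```

Call:
send_rows(
  targets=[
    {"translation": [0,-1.5,2.5],"spin": 0,"jaw": 0.1},
    {"translation": [0,-1.5,5.5],"spin": 0,"jaw": 0.1},
    {"translation": [0,-1.5,8],"spin": 0,"jaw": 0.1},
    {"translation": [0,-1.5,9.3],"spin": 0,"jaw": 0.1},
    {"translation": [0,-1.5,9.3],"spin": 0,"jaw": 0.1},
  ],
)

```text
time: 9.8
tool_pos: [0.5391, -0.1294, 0.053]
tool_rot: [-3.141, 0.004, -0.173]
contact_force: [0.3, 0.2, 0.1]
opening: 0.0196
grip_force: 15.0
```

Run:
```python
from h import *
go(.538,-.133,.0437,-10)
```

```text
t 9.8 pos [ 0.5391 -0.1294  0.053 ] yaw -9.9 F [0.3 0.2 0.1] open 0.0196 -> cm [-0.04  0.37  0.93] spin 0.1
```

Call:
send_rows(
  targets=[
    {"translation": [0,0,0.3],"spin": 0,"jaw": 0.1},
    {"translation": [0,0,0.5],"spin": 0,"jaw": 0.1},
    {"translation": [0,0,0.7],"spin": 0,"jaw": 0.1},
    {"translation": [0,0,0.8],"spin": 0,"jaw": 0.1},
    {"translation": [0,0,0.8],"spin": 0,"jaw": 0.1},
  ],
)

```text
time: 10.3
tool_pos: [0.54, -0.1308, 0.047]
tool_rot: [3.141, -0.0, -0.174]
contact_force: [-0.4, 0.1, -0.3]
opening: 0.0195
grip_force: 15.0
```

Call:
send_rows(
  targets=[
    {"translation": [0,0,0],"spin": 0,"jaw": 0.1},
    {"translation": [0,0,0],"spin": 0,"jaw": 0.1},
    {"translation": [0,0,0],"spin": 0,"jaw": 0.1},
    {"translation": [0,0,0],"spin": 0,"jaw": 0.1},
    {"translation": [0,0,0],"spin": 0,"jaw": 0.1},
  ],
)

```text
time: 10.8
tool_pos: [0.5399, -0.1307, 0.0467]
tool_rot: [3.142, -0.0, -0.174]
contact_force: [0.4, -0.6, -0.3]
opening: 0.0202
grip_force: 15.0
```

Call:
send_rows(
  targets=[
    {"translation": [0,0,0.1],"spin": 0,"jaw": 0.1},
    {"translation": [0,0,0.2],"spin": 0,"jaw": 0.1},
    {"translation": [0,0,0.25],"spin": 0,"jaw": 0.1},
    {"translation": [0,0,0.3],"spin": 0,"jaw": 0.1},
    {"translation": [0,0,0.3],"spin": 0,"jaw": 0.1},
  ],
)

```text
time: 11.3
tool_pos: [0.5399, -0.1307, 0.0438]
tool_rot: [3.142, -0.0, -0.174]
contact_force: [0.6, 0.7, 1.1]
opening: 0.0196
grip_force: 15.0
```

Next I'll release slowly. The block should be on the floor or within 1 mm of it.

Call:
send_rows(
  targets=[
    {"translation": [0,0,0.05],"spin": 0,"jaw": 0.1},
    {"translation": [0,0,0.05],"spin": 0,"jaw": 0.25},
    {"translation": [0,0,0.05],"spin": 0,"jaw": 0.35},
    {"translation": [0,0,0.05],"spin": 0,"jaw": 0.5},
    {"translation": [0,0,0.05],"spin": 0,"jaw": 0.65},
  ],
)

```text
time: 11.8
tool_pos: [0.5399, -0.1307, 0.0431]
tool_rot: [3.142, 0.0, -0.174]
contact_force: [-0.2, 0.5, 0.9]
opening: 0.0427
grip_force: 0.0
```

Call:
send_rows(
  targets=[
    {"translation": [0,0,-0.8],"spin": 0,"jaw": 0.65},
    {"translation": [0,0,-1.5],"spin": 0,"jaw": 0.65},
    {"translation": [0,0,-1.5],"spin": 0,"jaw": 0.65},
    {"translation": [0,0,-1.5],"spin": 0,"jaw": 0.65},
    {"translation": [0,0,-1.5],"spin": 0,"jaw": 0.65},
  ],
)

```text
time: 12.3
tool_pos: [0.5398, -0.1307, 0.0582]
tool_rot: [3.142, 0.0, -0.174]
contact_force: [0.1, 0.3, 0.6]
opening: 0.0595
grip_force: 0.0
```

Run:
```python
from h import *
p,d,c,o,Rw=wr('w4'); go(.538,-.133,.058,-10)
```

```text
t 12.35 pos [ 0.5398 -0.1306  0.0581] yaw -10.0 F [ 0.9  0.2 -0.5] open 0.0593 -> cm [-0.13  0.26  0.01] spin 0.0
```

View pics/w4.png

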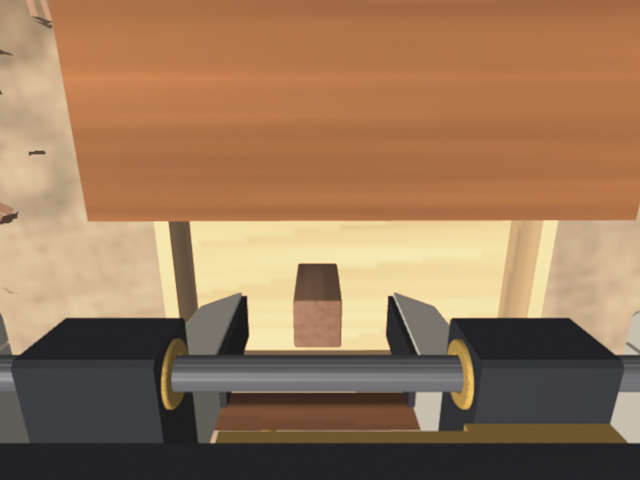

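The block stands upright at (318,305) between the open fingers. I'll push slowly at the top towards tool +y so that it tips over.

Call:
send_rows(
  targets=[
    {"translation": [0,0.8,0],"spin": 0,"jaw": 0.65},
    {"translation": [0,1.5,0],"spin": 0,"jaw": 0.65},
    {"translation": [0,2,0],"spin": 0,"jaw": 0.65},
    {"translation": [0,2.4,0],"spin": 0,"jaw": 0.65},
    {"translation": [0,2.8,0],"spin": 0,"jaw": 0.65},
  ],
)

```text
time: 12.85
tool_pos: [0.535, -0.1588, 0.0582]
tool_rot: [3.142, 0.0, -0.174]
contact_force: [-1.2, 1.1, -0.1]
opening: 0.0593
grip_force: 0.0
```

Call:
send_rows(
  targets=[
    {"translation": [0,0.4,0],"spin": 0,"jaw": 0.65},
    {"translation": [0,0.8,0],"spin": 0,"jaw": 0.65},
    {"translation": [0,1.2,0],"spin": 0,"jaw": 0.65},
    {"translation": [0,1.6,0],"spin": 0,"jaw": 0.65},
    {"translation": [0,1.6,0],"spin": 0,"jaw": 0.65},
  ],
)

```text
time: 13.35
tool_pos: [0.5323, -0.1746, 0.0582]
tool_rot: [3.141, -0.0, -0.174]
contact_force: [-0.9, 0.5, -0.9]
opening: 0.0598
grip_force: 0.0
```

Run:
```python
from h import *
p,d,c,o,Rw=wr('w5'); go(.538,-.133,.15,-10)
```

```text
t 13.4 pos [ 0.5323 -0.1743  0.0582] yaw -10.0 F [-0.6 -0.5 -0. ] open 0.0598 -> cm [-0.15 -4.16 -9.18] spin 0.0
```

View pics/w5.png

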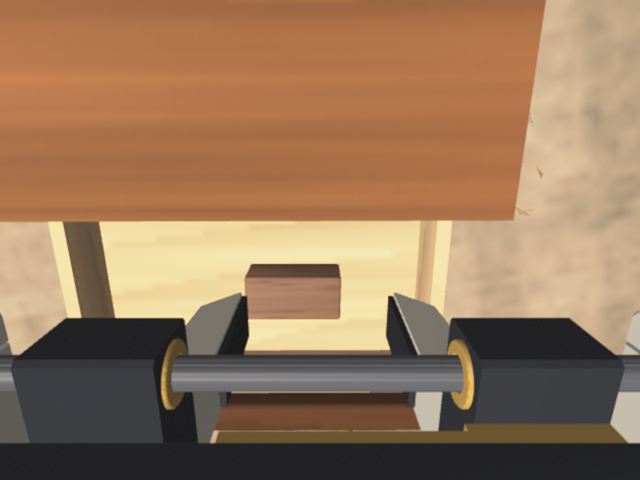

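The block lies on its long side on the drawer floor at about (293,290), with both fingers clear of it. Next I'll lift, go round in front of the handle and close the fingers.

Call:
send_rows(
  targets=[
    {"translation": [0,-0.4,-2],"spin": 0,"jaw": 0.65},
    {"translation": [0,-1,-5],"spin": 0,"jaw": 0.65},
    {"translation": [-2,-2,-8],"spin": 0,"jaw": 0.5},
    {"translation": [-5.5,-3,-9],"spin": 0,"jaw": 0.2},
    {"translation": [-9,-3.5,-9],"spin": 0,"jaw": 0.05},
  ],
)

```text
time: 13.9
tool_pos: [0.4499, -0.1234, 0.1499]
tool_rot: [3.141, -0.004, -0.173]
contact_force: [-1.0, -0.6, 0.2]
opening: 0.04
grip_force: 0.0
```

Run:
```python
from h import *
go(.4065,-.1255,.030,-10)
```

```text
t 13.9 pos [ 0.4499 -0.1234  0.1499] yaw -9.9 F [-1.  -0.6  0.2] open 0.04 -> cm [-4.28  0.94 11.97] spin 0.1
```

Call:
send_rows(
  targets=[
    {"translation": [-3,0.6,0],"spin": 0,"jaw": 0.05},
    {"translation": [-4.5,0.9,2],"spin": 0,"jaw": 0.05},
    {"translation": [-4.5,0.9,5],"spin": 0,"jaw": 0.05},
    {"translation": [-4.5,0.9,8],"spin": 0,"jaw": 0.05},
    {"translation": [-4.5,0.9,10.5],"spin": 0,"jaw": 0.05},
  ],
)

```text
time: 14.4
tool_pos: [0.4036, -0.1249, 0.0423]
tool_rot: [3.141, -0.0, -0.174]
contact_force: [0.3, -0.8, 0.3]
opening: 0.0053
grip_force: 0.0
```

Call:
send_rows(
  targets=[
    {"translation": [0,0,0.7],"spin": 0,"jaw": 0.05},
    {"translation": [0,0,1.3],"spin": 0,"jaw": 0.05},
    {"translation": [0,0,1.3],"spin": 0,"jaw": 0.05},
    {"translation": [0,0,1.3],"spin": 0,"jaw": 0.05},
    {"translation": [0,0,1.3],"spin": 0,"jaw": 0.05},
  ],
)

```text
time: 14.9
tool_pos: [0.4045, -0.1254, 0.0311]
tool_rot: [3.141, -0.002, -0.174]
contact_force: [0.1, -0.0, -0.0]
opening: 0.0048
grip_force: 0.0
```

Run:
```python
from h import *
r=R.from_euler('z',-9.93,degrees=True).as_matrix()
for x in(-.236,-.226,-.136): go(*(np.array([.6538,-.1687,.03])+r@[x,0,0]),-9.93)
```

```text
t 14.9 pos [ 0.4045 -0.1254  0.0311] yaw -10.0 F [ 0.1 -0.  -0. ] open 0.0048 -> cm [ 1.7  -0.03  0.11] spin -0.0
t 14.9 pos [ 0.4045 -0.1254  0.0311] yaw -10.0 F [ 0.1 -0.  -0. ] open 0.0048 -> cm [ 2.7  -0.03  0.11] spin -0.0
t 14.9 pos [ 0.4045 -0.1254  0.0311] yaw -10.0 F [ 0.1 -0.  -0. ] open 0.0048 -> cm [11.7  -0.04  0.13] spin -0.0
```

Call:
send_rows(
  targets=[
    {"translation": [1,0,0],"spin": 0,"jaw": 0.05},
    {"translation": [1.7,0,0],"spin": 0,"jaw": 0.05},
    {"translation": [2.2,0,0],"spin": 0,"jaw": 0.05},
    {"translation": [2.6,0,0],"spin": 0,"jaw": 0.05},
    {"translation": [3,0,0],"spin": 0,"jaw": 0.05},
  ],
)

```text
time: 15.4
tool_pos: [0.4334, -0.1302, 0.0301]
tool_rot: [-3.142, 0.001, -0.174]
contact_force: [-1.3, -0.5, 0.7]
opening: 0.0045
grip_force: 0.6
```

Call:
send_rows(
  targets=[
    {"translation": [0.4,0,0],"spin": 0,"jaw": 0.05},
    {"translation": [0.9,0,0],"spin": 0,"jaw": 0.05},
    {"translation": [1.5,0,0],"spin": 0,"jaw": 0.05},
    {"translation": [2.1,0,0],"spin": 0,"jaw": 0.05},
    {"translation": [2.7,0,0],"spin": 0,"jaw": 0.05},
  ],
)

```text
time: 15.9
tool_pos: [0.4605, -0.1349, 0.0301]
tool_rot: [-3.141, 0.0, -0.174]
contact_force: [-2.0, 0.4, -0.2]
opening: 0.0049
grip_force: 0.6
```

Call:
send_rows(
  targets=[
    {"translation": [0.6,0,0],"spin": 0,"jaw": 0.05},
    {"translation": [1.2,0,0],"spin": 0,"jaw": 0.05},
    {"translation": [1.8,0,0],"spin": 0,"jaw": 0.05},
    {"translation": [2.4,0,0],"spin": 0,"jaw": 0.05},
    {"translation": [3,0,0],"spin": 0,"jaw": 0.05},
  ],
)

```text
time: 16.4
tool_pos: [0.49, -0.1402, 0.0302]
tool_rot: [3.142, 0.0, -0.174]
contact_force: [-0.6, 1.3, -1.1]
opening: 0.004
grip_force: 0.6
```

Run:
```python
from h import *
r=R.from_euler('z',-9.93,degrees=True).as_matrix()
for x in(-.136,): go(*(np.array([.6538,-.1687,.03])+r@[x,0,0]),-9.93)
```

```text
t 16.4 pos [ 0.49   -0.1402  0.0302] yaw -10.0 F [-0.6  1.3 -1.1] open 0.004 -> cm [ 3.03 -0.01  0.02] spin -0.0
```

Call:
send_rows(
  targets=[
    {"translation": [0.5,0,0],"spin": 0,"jaw": 0.05},
    {"translation": [1,0,0],"spin": 0,"jaw": 0.05},
    {"translation": [1.5,0,0],"spin": 0,"jaw": 0.05},
    {"translation": [1.9,0,0],"spin": 0,"jaw": 0.05},
    {"translation": [2.2,0,0],"spin": 0,"jaw": 0.05},
  ],
)

```text
time: 16.9
tool_pos: [0.5116, -0.144, 0.0302]
tool_rot: [3.141, -0.0, -0.174]
contact_force: [-1.6, 1.4, 0.6]
opening: 0.0046
grip_force: 0.6
```

Call:
send_rows(
  targets=[
    {"translation": [0.1,0,0],"spin": 0,"jaw": 0.05},
    {"translation": [0.2,0,0],"spin": 0,"jaw": 0.05},
    {"translation": [0.3,0,0],"spin": 0,"jaw": 0.05},
    {"translation": [0.4,0,0],"spin": 0,"jaw": 0.05},
    {"translation": [0.5,0,0],"spin": 0,"jaw": 0.05},
  ],
)

```text
time: 17.4
tool_pos: [0.5162, -0.1449, 0.0302]
tool_rot: [3.141, -0.0, -0.174]
contact_force: [-1.2, -0.5, 0.2]
opening: 0.0049
grip_force: 0.5
```

Run:
```python
from h import *
r=R.from_euler('z',-9.93,degrees=True).as_matrix()
go(*(np.array([.6538,-.1687,.03])+r@[-.136,0,0]),-9.93)
```

```text
t 17.4 pos [ 0.5162 -0.1449  0.0302] yaw -10.0 F [-1.2 -0.5  0.2] open 0.0049 -> cm [ 0.37 -0.03  0.02] spin -0.0
```

Now 0.5 mm rows while watching the force.

Call:
send_rows(
  targets=[
    {"translation": [0.05,0,0],"spin": 0,"jaw": 0.05},
    {"translation": [0.1,0,0],"spin": 0,"jaw": 0.05},
    {"translation": [0.15,0,0],"spin": 0,"jaw": 0.05},
    {"translation": [0.2,0,0],"spin": 0,"jaw": 0.05},
    {"translation": [0.25,0,0],"spin": 0,"jaw": 0.05},
  ],
)

```text
time: 17.9
tool_pos: [0.5165, -0.1449, 0.0301]
tool_rot: [-3.141, 0.005, -0.174]
contact_force: [-10.6, 0.3, 8.6]
opening: 0.0046
grip_force: 5.2
```

Call:
send_rows(
  targets=[
    {"translation": [0.04,0,0],"spin": 0,"jaw": 0.05},
    {"translation": [0.08,0,0],"spin": 0,"jaw": 0.05},
    {"translation": [0.12,0,0],"spin": 0,"jaw": 0.05},
    {"translation": [0.12,0,0],"spin": 0,"jaw": 0.05},
    {"translation": [0.12,0,0],"spin": 0,"jaw": 0.05},
  ],
)

```text
time: 18.4
tool_pos: [0.5166, -0.1448, 0.03]
tool_rot: [-3.141, 0.007, -0.174]
contact_force: [-13.1, -0.3, 8.4]
opening: 0.0044
grip_force: 6.4
```

The hard stop has been met at about 13 N with no further motion. I'll back away and check.

Call:
send_rows(
  targets=[
    {"translation": [-0.5,0,0],"spin": 0,"jaw": 0.05},
    {"translation": [-2,0,0],"spin": 0,"jaw": 0.05},
    {"translation": [-4,0,0],"spin": 0,"jaw": 0.05},
    {"translation": [-5,0,-4],"spin": 0,"jaw": 0.05},
    {"translation": [-5,0,-9],"spin": 0,"jaw": 0.05},
  ],
)

```text
time: 18.9
tool_pos: [0.4683, -0.1358, 0.1194]
tool_rot: [-3.14, 0.005, -0.174]
contact_force: [0.6, -0.4, 0.2]
opening: 0.0042
grip_force: 0.0
```

Call:
send_rows(
  targets=[
    {"translation": [-3,0,-4],"spin": 0,"jaw": 0.05},
    {"translation": [-5,0,-8],"spin": 0,"jaw": 0.05},
    {"translation": [-5,0,-9],"spin": 0,"jaw": 0.05},
    {"translation": [-5,0,-9],"spin": 0,"jaw": 0.05},
    {"translation": [-5,0,-9],"spin": 0,"jaw": 0.05},
  ],
)

```text
time: 19.4
tool_pos: [0.4216, -0.1281, 0.2093]
tool_rot: [-3.141, 0.0, -0.174]
contact_force: [0.3, -0.8, -0.9]
opening: 0.0045
grip_force: 0.0
```

Run:
```python
from h import *
p,d,c,o,Rw=wr('w6'); go(.4,-.1,.2,-10)
p,d=read_camera('top');cv2.imwrite('pics/top2.png',cv2.resize(p[145:330,150:460],None,fx=2.5,fy=2.5,interpolation=cv2.INTER_CUBIC)[...,::-1])
```

```text
t 19.45 pos [ 0.4213 -0.1279  0.2087] yaw -10.0 F [-0.   0.8 -0. ] open 0.0047 -> cm [-2.58 -2.38  0.87] spin 0.0
```

View pics/w6.png

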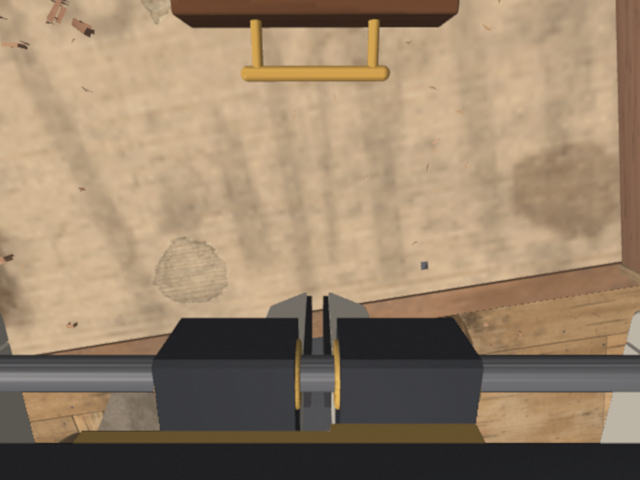

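View pics/top2.png

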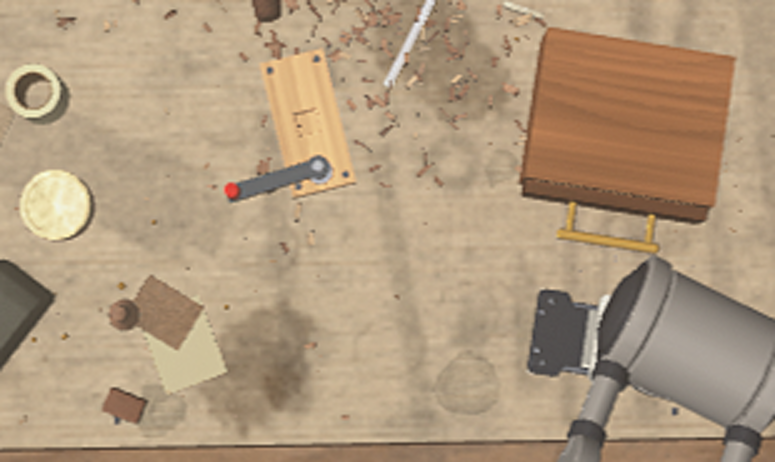

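The drawer looks shut, with the handle bar at (315,73) in the wrist view. The lever is still open and the bystanders are in place. I'll check numerically how far it closed.

Run:
```python
from h import *
z=np.load('w6.npz');M=z['M'];p=z['p'];c=get_calibration('wrist');a=(c,M[:3,3],M[:3,:3])
r=R.from_euler('z',-9.93,degrees=True).as_matrix();O=[.6538,-.1687,0]
hsv=cv2.cvtColor(p,cv2.COLOR_RGB2HSV).astype(int)
b=((hsv[...,1]>140)&(hsv[...,2]>130))[60:90,280:350];v=np.where(b.sum(1)>30)[0]+60;print(v.min(),v.max())
print('bar edges',((ray([(315,v.min()-.5),(315,v.max()+.5)],.040,*a)-O)@r).round(4))
print('front face top/bottom',((ray([(315,13),(315,26)],.060,*a)-O)@r).round(4))
# same bar, top camera, before/after vs chest front edge
for f,q in(('before',None),):
    t,_=read_camera('top');ct=get_calibration('top')
    h=cv2.cvtColor(t,cv2.COLOR_RGB2HSV).astype(int);k=big(((h[...,0]>15)&(h[...,0]<30)&(h[...,1]>130)).astype(np.uint8),(360,222,425,250))
    P=(ray(k[:,0,:],.042,ct)-O)@r;print('top cam handle x',P[:,0].min(),P[:,0].max())
    k0=np.load('top0.npz')['p'];h=cv2.cvtColor(k0,cv2.COLOR_RGB2HSV).astype(int);k=big(((h[...,0]>15)&(h[...,0]<30)&(h[...,1]>130)).astype(np.uint8),(360,255,425,285))
    P=(ray(k[:,0,:],.042,ct)-O)@r;print('start',P[:,0].min(),P[:,0].max())
```

```text
66 80
bar edges [[-0.1171  0.0013  0.04  ]
 [-0.1274  0.0013  0.04  ]]
front face top/bottom [[-0.0869  0.0011  0.06  ]
 [-0.0947  0.0011  0.06  ]]
top cam handle x -0.1257651032832279 -0.08726253738300252
start -0.2168026486241294 -0.17866853877443697
```

The bar centre is at x = -0.122 against a nominal -0.121, and the front face is at -0.087 against -0.086. With the hard stop felt as well, the drawer is shut.

```bash
python3 -c "
from cell import job
print(job.hand_in())"
```

```text
the job is handed in; nothing more can be done
None
```

I handed the job in at about 19.5 s. The lever is open about 95° and the block was laid on its side in the drawer. I pushed the drawer to its hard stop at about 16 N measured; by camera it is shut to about 1 mm (accuracy about 2 mm). The bystanders look untouched, and the hand-in returned no verdict.

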